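Shut the kiln down along its row of toggle levers

TASK

Shut the kiln down: run a fingertip lightly along the curved row of four upright steel levers on the control box, from the end farthest from the lone fifth lever towards it, so that the levers are laid over one after another and each is left leaning well over towards the lone lever. The lone lever, alone beyond the gap, runs the extractor fan and must stay upright. Touch gently: do not shove or lift the box, and leave the cup, stamp and tile beside it where they stand.

Things in the scene. Friction and masses are not known exactly. Their poses are not given: they have to be found in the camera images.
- control_box: Loose grey box, dark steel top plate, about 2 kg, 140 (x) x 340 (y) x 50 (z) mm; origin at the centre of its underside, z up, its front (-x) roughly faces the robot. Levers 1 to 4 stand on its top in a row from +y to -y, about 51 mm apart, their hinges on an arc of 160 mm radius centred at x = -150, y = 40 mm (from +0.49 to -0.49 rad off the x axis), marked by a thin white line.
- lone_lever_tip (a point): Centre of the ball of the lone fifth lever (same shape and motion as the others), which stands by itself 103 mm beyond lever 4, hinged at x = -9, y = -138 mm in the box's frame. Leave it upright.
- lone_lever (a joint): Lean of the lone lever in rad, 0 = upright, 1.05 = fully over.
- cup: Loose unglazed beige cup, 65 mm wide, 67 mm high, open at the top, standing beyond the lever-1 end (+y) of the box; origin at the centre of its underside. Leave it alone.
- stamp: Loose upright wooden stamp, 19 mm thick, 54 mm high, in front of the box; origin at the centre of its underside. Leave it alone.
- tile: Loose L-shaped glaze test tile, 30 x 38 mm foot, 56 mm high, in front of the box; origin at the centre of its underside. Leave it alone.
- lever_1_tip (a point): Centre of the 13 mm ball at the top of lever 1, the first of the row (the end farthest from the lone lever). Steel rod 7 mm thick, ball centre 50 mm from the hinge. The ball's top is 110 mm above the table when upright, 85 mm when fully over: a fingertip moving level at about 92 mm lays it over, then slips across it.
- lever_1 (a joint): Lean of lever 1 (hinge at x, y, z = -9, 115, 54 mm in the box's frame) in rad: 0 = upright (starts 0 to 0.15), 1.05 = fully over against its stop, leaning along the row towards the next lever and the lone one. Slight friction (under 1 N at the ball); it stays where it is left.
- lever_2_tip (a point): Centre of the 13 mm ball at the top of lever 2, the second of the row. Steel rod 7 mm thick, ball centre 50 mm from the hinge. The ball's top is 110 mm above the table when upright, 85 mm when fully over: a fingertip moving level at about 92 mm lays it over, then slips across it.
- lever_2 (a joint): Lean of lever 2 (hinge at x, y, z = 8, 66, 54 mm in the box's frame) in rad: 0 = upright (starts 0 to 0.15), 1.05 = fully over against its stop, leaning along the row towards the next lever and the lone one. Slight friction (under 1 N at the ball); it stays where it is left.
- lever_3_tip (a point): Centre of the 13 mm ball at the top of lever 3, the third of the row. Steel rod 7 mm thick, ball centre 50 mm from the hinge. The ball's top is 110 mm above the table when upright, 85 mm when fully over: a fingertip moving level at about 92 mm lays it over, then slips across it.
- lever_3 (a joint): Lean of lever 3 (hinge at x, y, z = 8, 14, 54 mm in the box's frame) in rad: 0 = upright (starts 0 to 0.15), 1.05 = fully over against its stop, leaning along the row towards the next lever and the lone one. Slight friction (under 1 N at the ball); it stays where it is left.
- lever_4_tip (a point): Centre of the 13 mm ball at the top of lever 4, the fourth of the row (nearest the lone lever). Steel rod 7 mm thick, ball centre 50 mm from the hinge. The ball's top is 110 mm above the table when upright, 85 mm when fully over: a fingertip moving level at about 92 mm lays it over, then slips across it.
- lever_4 (a joint): Lean of lever 4 (hinge at x, y, z = -9, -35, 54 mm in the box's frame) in rad: 0 = upright (starts 0 to 0.15), 1.05 = fully over against its stop, leaning along the row towards the next lever and the lone one. Slight friction (under 1 N at the ball); it stays where it is left.

How it is judged:
On the way, in this order (a step that is already met when the one before it is completed fails the run):
1. the first lever of the row is laid over (value of joint lever_1 above 0.55 rad).
2. the second lever of the row is laid over (value of joint lever_2 above 0.55 rad).
3. the third lever of the row is laid over (value of joint lever_3 above 0.55 rad).
4. the fourth lever of the row is laid over (value of joint lever_4 above 0.55 rad).
At the end, for the whole second after the job is handed in: Levers 1 to 4, laid over in that order, each lean more than 0.55 rad of their 1.05 rad; the lone lever leans less than 0.2 rad; the box is within 30 mm, and cup, stamp and tile within 20 mm, of where they stood, with the box at rest (value of joint each of lever_1, lever_2, lever_3, lever_4 above 0.55 rad and value of joint lone_lever below 0.2 rad and distance of each of cup, stamp, tile from where it was at the start of the episode below 0.02 m and distance of control_box from where it was at the start of the episode below 0.03 m and linear speed of control_box below 0.01 m/s); the robot touches nothing.
It fails at once if the lone lever is pushed over (value of joint lone_lever above 0.25 rad).
It fails at once if the box is shoved or lifted (distance of control_box from where it was at the start of the episode above 0.03 m or height (world z) of control_box above 0.012 m or angle between control_box's own z axis and vertical above 0.08 rad).
It fails at once if the box or a lever is pressed hard (over 25 N) (contact force between the fingers and control_box above 25 N).
It fails at once if the cup, stamp or tile is moved, tipped or lifted (distance of any of cup, stamp, tile from where it was at the start of the episode above 0.02 m or angle between any of cup, stamp, tile's own z axis and vertical above 0.3 rad).
It also fails if it takes over 38 s, if anything falls off the work surface, if the arm or the gripper's body presses on something with over 40 N, if the wrist force passes 120 N, or if a joint passes its speed limit or range.

ROBOT

A 6-joint arm with a two-finger parallel gripper is mounted at the origin on a cart in front of the work surface, level with it; the furniture and walls round the work are solid. World frame = base frame: x ahead of the robot, y to its left, z up, the work surface at z = 0. Lengths are in m, angles in rad, forces in N, time in s.
With the tool pointing down it reaches from about 0.325 to 0.9 m from the base axis. Payload 3.5 kg.
Tool frame: the origin (TCP) lies between the finger pads; the fingertips stand 22 mm ahead of it and the grasp point (between the pads) lies 3 mm ahead of it; y points along the fingers, x is the direction in which the jaws open and shut, and the axes are right-handed (so a half turn about y gives the same grasp; the last joint's range is limited). The gripper opens to 85 mm and grips with 20 to 120 N. Pads are 22 mm wide; open, the fingers measure 114 mm over their backs; the gripper's body (76 mm by 85 mm) begins 54 mm behind the grasp point. The pads swing forward as they close: fully open they stand 13 mm farther back than shut.
Start: joints at [-1.376, 0.276, -0.026, 1.268, 0, 1.467], TCP at [0.183, -0.597, 0.253] pointing down, gripper open.
Joint ranges: [-3.12, 3.12], [-0.85, 1.88], [-1.08, 1.24], [-1.95, 2.15], [-1.57, 1.53], [-3.14, 3.14]. Speed limits (rad/s): [2.57, 2.57, 3.14, 3.14, 3.14, 3.14].

INTERFACE

Orientations are given as [roll, pitch, yaw] about the fixed x, y, z axes, in that order (R = Rz(yaw) Ry(pitch) Rx(roll)).
In Python, from rig import env, optics, job gives the robot as it stands.
- The arm moves only by the tool servo_tool, never from a script. Its argument "series" is a list that holds one entry, the list of rows, each a list of 7 numbers: the shift along the tool's x, y, z in cm, then the turn, a rotation vector about the tool's x, y, z in rad, then the opening in per cent of the stroke, from 0 (shut) to 100 (fully open). In form: [[[dx, dy, dz, ax, ay, az, fingers], ...]]. A call has 1 to 20 rows; each row is the pose to reach, as a shift and turn from the pose commanded when the call began, along the tool's axes at that moment; what a row does not reach only later rows make up. A row lasts 1/10 s, in which the tool goes at most 50 mm and 8.59 degrees, less where a joint would pass 70% of its speed; a pose out of reach is approached as far as the arm can. A call with a gripper value outside its range is refused whole. The fingers move at their own pace and stop on an object; "grip_force" is the grip in N (left out, the last holds). Time passes only in rows, so rows that repeat a pose let the fingers close. It gives the time, the measured TCP pose, the force and the opening at its end, in the units of the state.
- env.get_state(): the state, without advancing time (a new reading comes with each control period).
- optics.read_camera(name): name is "side" or "top"; returns a dict with "image" (384x512x3 uint8, red, green, blue), "camera_matrix" (3x3 intrinsics, pixels), "k1" (the pictures are not rectified: a ray, as slopes to the right and down, at radius r is drawn at 1 + k1 r^2 times it, then the intrinsics apply), "view" (4x4, takes a point from world to camera coordinates). Camera axes: x right, y up, looking along -z (the intrinsics and any distortion apply to the point x, -y, -z); pixel columns grow to the right and rows downward; lengths in m; the calibration is good to about 2 mm. A picture is of the moment at which its call begins. There is no depth.
- job.finish_job(): hands the job in, once; it reports no verdict.
The state is a dict: "time": time; "qpos": joint angles; "qvel": joint speeds; "joint_torque": joint torques, N m; "tcp_pos": TCP position; "orientation": TCP orientation; "force": force on the tool from outside, world axes, zero at the start; "torque": the same for the moment, N m; "width": finger opening in m.
Only numpy, scipy, OpenCV 4.12 (cv2) and the standard library are available. Lean on these libraries where they do the work, as an engineer would, in place of code of your own. Each camera call takes 0.05 s, during which the arm holds its last target.

## Working session

There is one attempt and no reset: what is moved stays moved. The work goes in short steps, Python scripts to look and compute and a tool call to move; the robot and the scene stay as the last step left them, time stands still between calls to the robot, and variables do not carry over. Pictures are saved under pics/ and viewed, and the job is handed in when it is done.

Besides the shell and the picture viewer there is one more tool, called after "Emit:" as name(argument=value, ...) on one line, values as JSON. servo_tool: Moves the arm, as the interface text tells. Its arguments: {"type":"object","properties":{"series":{"type":"array"},"grip_force":{"type":"number"}},"required":["series"]}

```bash
mkdir -p pics; ls; python3 - <<'E'
from rig import env,optics,job
import cv2,numpy as np,pickle
print(env.get_state())
d={}
for n in("side","top"):
    c=optics.read_camera(n);d[n]=c
    cv2.imwrite(f"pics/{n}0.png",cv2.cvtColor(c["image"],cv2.COLOR_RGB2BGR))
    print(n,c["camera_matrix"],c["k1"],c["view"])
pickle.dump(d,open("cam0.pkl","wb"))
E
```

```text
pics
{'time': 0.0, 'qpos': array([-1.37639886e+00,  2.77120173e-01, -2.79105926e-02,  1.26796057e+00,
       -2.36804665e-05,  1.46741627e+00]), 'qvel': array([-0.00094326,  0.00055081,  0.00109294, -0.00052436, -0.00065614,
       -0.00036014]), 'joint_torque': array([ 4.98067475e-04, -4.45507014e+01,  2.95203424e+01,  1.66866125e-02,
       -2.30379474e-04, -1.20736711e-06]), 'tcp_pos': array([ 0.18322728, -0.59677599,  0.25215358]), 'orientation': array([-1.57059336,  0.00218574, -1.27301855]), 'force': array([-0.69838793, -0.43206757, -0.57000446]), 'torque': array([0.01224848, 0.01932565, 0.04235528]), 'width': 0.08541775811585002}
side [[356.77483048   0.         256.55924564]
 [  0.         356.77483048 186.45878053]
 [  0.           0.           1.        ]] -0.04288557660075188 [[ 0.99969333  0.01920181  0.01563752 -0.52951489]
 [-0.02197883  0.39705476  0.91753172 -0.11153447]
 [ 0.01140932 -0.91759403  0.39735503 -0.81915816]
 [ 0.          0.          0.          1.        ]]
top [[387.58566059   0.         250.51453618]
 [  0.         387.58566059 190.09239485]
 [  0.           0.           1.        ]] -0.0697500612911505 [[-0.03606146 -0.99934108 -0.00412095  0.09506643]
 [ 0.97655933 -0.03611441  0.21219712 -0.50694225]
 [-0.21220613  0.00362778  0.97721819 -0.90096166]
 [ 0.          0.          0.          1.        ]]
```

View pics/side0.png

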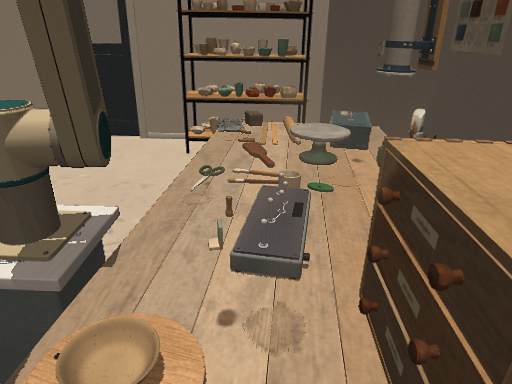

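View pics/top0.png

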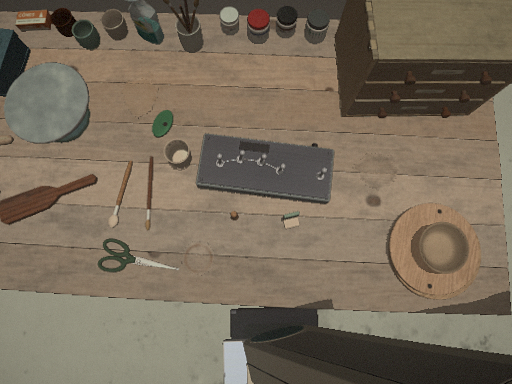

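```bash
python3 - <<'E'
import cv2,pickle
d=pickle.load(open("cam0.pkl","rb"))
t=d["top"]["image"][120:240,150:345,::-1]; s=d["side"]["image"][160:285,190:330,::-1]
cv2.imwrite("pics/tz.png",cv2.resize(t,None,fx=4,fy=4,interpolation=cv2.INTER_CUBIC))
cv2.imwrite("pics/sz.png",cv2.resize(s,None,fx=4.5,fy=4.5,interpolation=cv2.INTER_CUBIC))
E
```

```text
(no output)
```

View pics/tz.png

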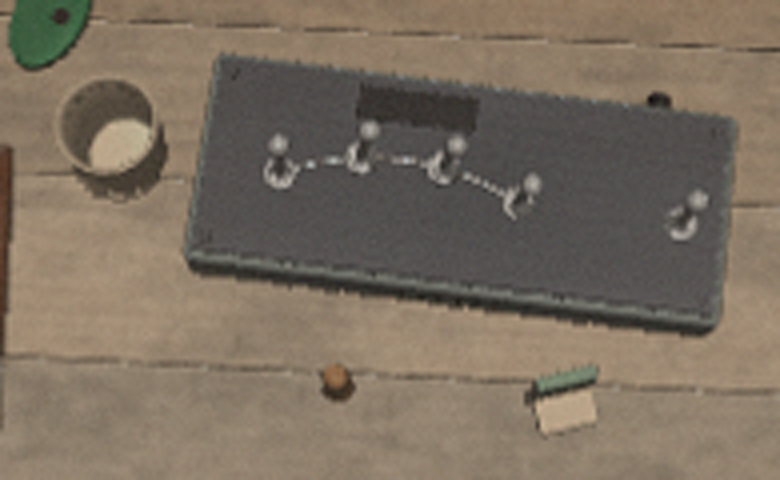

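View pics/sz.png

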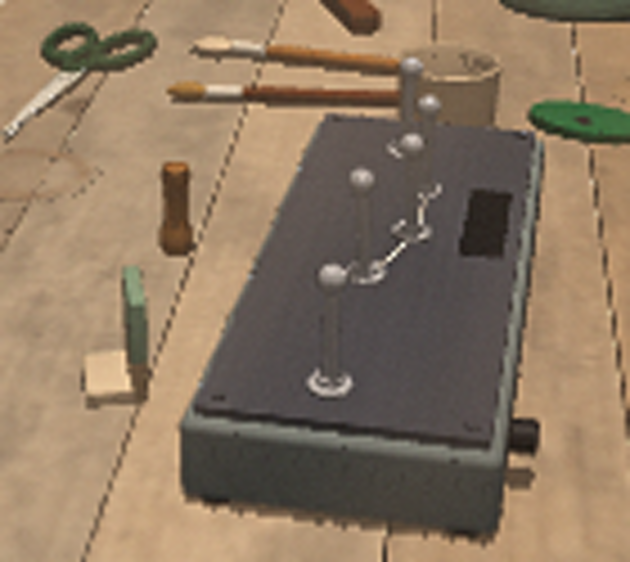

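```bash
cat > h.py <<'E'
import numpy as np,pickle
from scipy.optimize import least_squares
d=pickle.load(open("cam0.pkl","rb"))
def proj(n,P):
    c=d[n];P=np.atleast_2d(P);q=P@c["view"][:3,:3].T+c["view"][:3,3]
    s=np.c_[q[:,0]/-q[:,2],-q[:,1]/-q[:,2]];s=s*(1+c["k1"]*(s**2).sum(1))[:,None]
    K=c["camera_matrix"];return s*[K[0,0],K[1,1]]+K[:2,2]
def top(a):return (np.array(a)+.5)/4-.5+[150,120]
def side(a):return (np.array(a)+.5)/4.5-.5+[190,160]
def tri(pt,ps):
    return least_squares(lambda P:np.r_[proj("top",P)[0]-pt,proj("side",P)[0]-ps],[.5,0,.1])
E
cat > fit.py <<'E'
from h import *
tt=top([(279,144),(370,131),(457,146),(533,184),(698,199)])
st=side([(411,66),(429,104),(412,143),(362,179),(331,276)])
ct=top([(220,58),(735,118),(190,258)]);cs=side([(195,410),(497,440),(330,118),(540,138)])
bt=top([(281,172),(360,157),(443,168),(518,202),(683,222)])
for a,b in zip(tt,st):
    r=tri(a,b);print("tip",r.x.round(4),r.fun.round(1))
H=np.array([[-9,115,54],[8,66,54],[8,14,54],[-9,-35,54],[-9,-138,54]])/1e3
ph=[.49,.1633,-.1633,-.49]
dirs=np.array([[np.sin(p),-np.cos(p)] for p in ph]+[[np.sin(-.49),-np.cos(.49)]])
def W(v,P):
    c,s=np.cos(v[2]),np.sin(v[2]);P=np.atleast_2d(P)
    return np.c_[c*P[:,0]-s*P[:,1]+v[0],s*P[:,0]+c*P[:,1]+v[1],P[:,2]]
def tips(l):return H+.05*np.c_[dirs*np.sin(l)[:,None],np.cos(l)]
C=np.array([[70,170,50],[70,-170,50],[-70,170,50]])/1e3
Cs=np.array([[-70,-170,50],[70,-170,50],[-70,170,50],[70,170,50]])/1e3
def f(v):
    l=v[3:8];T=W(v,tips(l))
    return np.r_[(proj("top",T)-tt).ravel(),(proj("side",T)-st).ravel(),.5*(proj("top",W(v,H-[0,0,.004]))-bt).ravel(),.5*(proj("top",W(v,C))-ct).ravel(),.5*(proj("side",W(v,Cs))-cs).ravel()]
r=least_squares(f,[.55,0,0]+[.07]*5)
print(r.x.round(4),r.cost);print(r.fun.reshape(-1,2).round(1).tolist())
print("hinges",W(r.x,H).round(4).tolist());print("tips",W(r.x,tips(r.x[3:8])).round(4).tolist())
E
python3 fit.py
```

```text
tip [0.5865 0.1478 0.1051] [-0.  -0.3 -0.3  0.1]
tip [0.5932 0.0934 0.1047] [-0.1 -0.5 -0.5  0.1]
tip [0.582  0.042  0.1048] [-0.1 -0.5 -0.5  0.1]
tip [ 0.5564 -0.0019  0.1051] [-0.1 -0.4 -0.3  0.1]
tip [ 0.5426 -0.0989  0.1057] [ 0.  0.  0. -0.]
[ 0.5746  0.0362 -0.1656  0.0699  0.122   0.1354  0.1108  0.0027] 11.505584817062026
[[0.0, 0.2], [-0.2, -0.4], [-0.2, -0.6], [-0.4, -0.3], [-0.3, 0.1], [-0.6, 0.5], [-0.5, 0.5], [-0.2, 0.6], [-0.3, 0.5], [0.2, 0.7], [-0.0, 0.0], [0.2, -0.1], [0.1, -0.3], [-0.0, -0.1], [-0.2, 0.0], [-0.7, -1.7], [0.9, -1.1], [-1.3, -0.4], [-2.2, 0.1], [0.8, 1.1], [-1.6, -1.2], [0.4, -1.2]]
hinges [[0.5847, 0.1511, 0.054], [0.5933, 0.1, 0.054], [0.5848, 0.0487, 0.054], [0.5599, 0.0032, 0.054], [0.543, -0.0984, 0.054]]
tips [[0.5858, 0.1478, 0.1039], [0.5933, 0.0939, 0.1036], [0.5826, 0.0423, 0.1035], [0.5566, -0.0012, 0.1037], [0.5429, -0.0985, 0.104]]
```

Emit:
servo_tool(series=[[[-3.2,0,3,0,-0.055,0,0],[-6.3,0,6,0,-0.11,0,0],[-9.5,0,9,0,-0.165,0,0],[-12.7,0,12,0,-0.22,0,0],[-15.9,0,15.1,0,-0.275,0,0],[-19,0,18.1,0,-0.33,0,0],[-22.2,0,21.1,0,-0.39,0,0],[-25.4,0,24.1,0,-0.44,0,0],[-28.5,0,27.1,0,-0.5,0,0],[-31.7,0,30.1,0,-0.55,0,0],[-34.9,0,33.1,0,-0.61,0,0],[-38,0,36.1,0,-0.66,0,0],[-41.2,0,39.2,0,-0.72,0,0],[-44.4,0,42.2,0,-0.77,0,0],[-47.5,0,45.2,0,-0.83,0,0],[-50.7,0,48.2,0,-0.88,0,0],[-53.9,0,51.2,0,-0.94,0,0],[-57,0,54.2,0,-1.0,0,0],[-60.2,0,57.2,0,-1.05,0,0],[-63.4,0,60.3,0,-1.107,0,0]]], grip_force=20)

```text
time: 2.1
tcp_pos: [0.5739, 0.1873, 0.2527]
orientation: [-1.571, 0.001, -0.164]
force: [1.3, -0.1, 0.3]
width: 0.0
```

Emit:
servo_tool(series=[[[0,0,0,0,0,0,0],[0,0,0,0,0,0,0],[0,0,0,0,0,0,0]]])

```text
time: 2.4
tcp_pos: [0.573, 0.1848, 0.2528]
orientation: [-1.572, 0.001, -0.167]
force: [0.3, -0.3, -0.8]
width: 0.0002
```

```bash
cat > look.py <<'E'
from rig import env,optics
import cv2,sys
s=env.get_state();print({k:s[k].round(4) if hasattr(s[k],'round') else s[k] for k in("time","qpos","tcp_pos","orientation","force","width")})
t=optics.read_camera("top")["image"][90:240,150:345,::-1];s=optics.read_camera("side")["image"][120:285,170:350,::-1]
cv2.imwrite(f"pics/t{sys.argv[1]}.png",cv2.resize(t,None,fx=4,fy=4,interpolation=cv2.INTER_CUBIC))
cv2.imwrite(f"pics/s{sys.argv[1]}.png",cv2.resize(s,None,fx=3.6,fy=3.6,interpolation=cv2.INTER_CUBIC))
E
python3 look.py 1
```

```text
{'time': 2.4, 'qpos': array([ 2.0480e-01,  2.3730e-01, -7.8100e-02,  1.2570e+00, -4.0000e-04,
        1.9424e+00]), 'tcp_pos': array([0.573 , 0.1848, 0.2528]), 'orientation': array([-1.5718e+00,  1.4000e-03, -1.6680e-01]), 'force': array([ 0.3076, -0.2876, -0.8068]), 'width': 0.00020684838957124837}
```

View pics/s1.png

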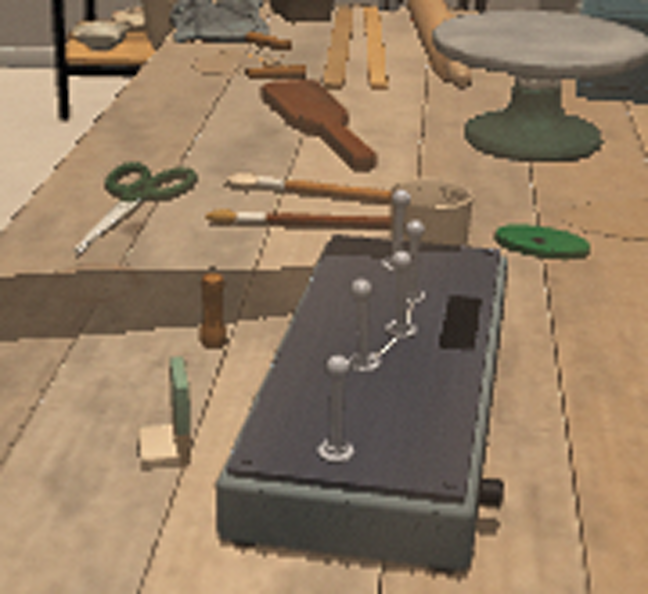

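Emit:
servo_tool(series=[[[0,2,0,0,0,0,0],[0,4,0,0,0,0,0],[0,6,0,0,0,0,0],[0,8,0,0,0,0,0],[0,10,0,0,0,0,0],[0,11.8,0,0,0,0,0],[0,11.8,0,0,0,0,0],[0,11.8,0,0,0,0,0]]])

```text
time: 3.3
tcp_pos: [0.5735, 0.1847, 0.1356]
orientation: [-1.571, 0.0, -0.167]
force: [-0.1, 0.3, 0.7]
width: -0.0002
```

```bash
python3 look.py 2; python3 - <<'E'
from h import *
# where a tip at z predicted by spec would show in s2 crop (x3.6, origin 170,120)
for z in (.103,.113,.123):
    print(z,((proj("side",[.573,.1848-.011,z])-[170,120]+.5)*3.6-.5).round(1))
E
```

```text
{'time': 3.3, 'qpos': array([ 0.2043,  0.3215, -0.226 ,  1.0238, -0.    ,  1.9424]), 'tcp_pos': array([0.5735, 0.1847, 0.1356]), 'orientation': array([-1.571e+00,  5.000e-04, -1.673e-01]), 'force': array([-0.0932,  0.3037,  0.6628]), 'width': -0.00024018826812591233}
0.103 [[379.5 186.2]]
0.113 [[380.  173.3]]
0.123 [[380.5 160.3]]
```

View pics/s2.png

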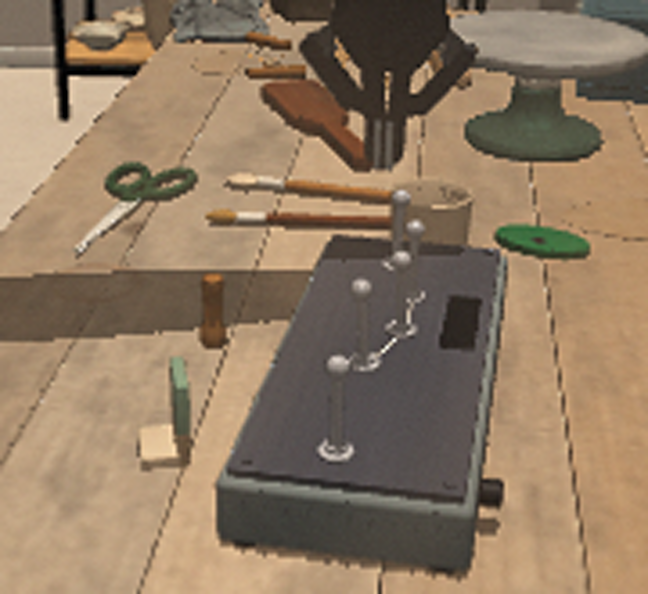

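View pics/t2.png

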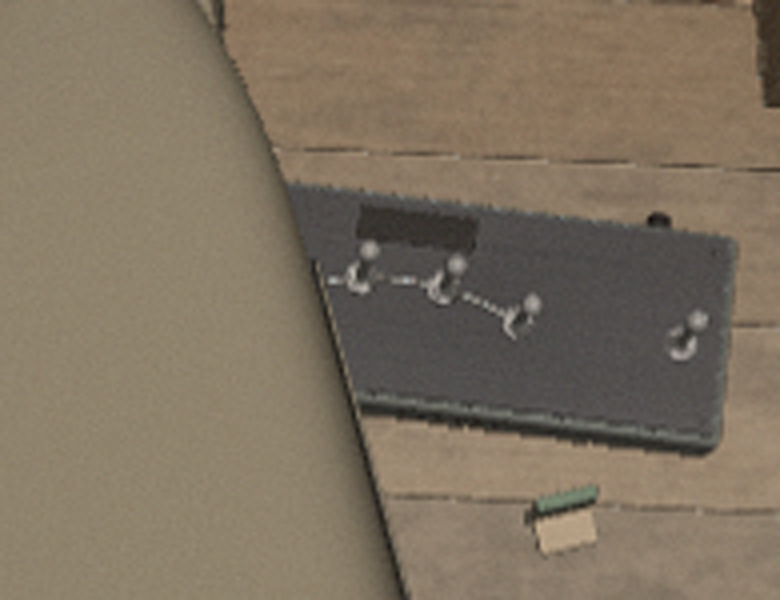

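```bash
python3 - <<'E'
import numpy as np
p0=np.array([-25.6,146.3]);R=162
ph=np.linspace(.707,-.49,37)[1:]
P=[np.array([-150+R*np.cos(a),40+R*np.sin(a)]) for a in ph]
for i in range(1,8):P.append(P[35]+6*i*np.array([-.47,-.883]))
P=np.array(P)
a=P[:20];b=P[20:]
print(((a-p0)/10).round(1).tolist());print(((b-a[-1])/10).round(1).tolist())
E
```

```text
[[0.2, -0.5], [0.5, -0.9], [0.9, -1.4], [1.2, -1.8], [1.4, -2.3], [1.7, -2.8], [2.0, -3.2], [2.2, -3.7], [2.4, -4.2], [2.6, -4.7], [2.8, -5.2], [3.0, -5.7], [3.2, -6.2], [3.3, -6.8], [3.4, -7.3], [3.5, -7.8], [3.6, -8.3], [3.7, -8.9], [3.7, -9.4], [3.7, -9.9]]
[[0.0, -0.5], [0.0, -1.1], [-0.0, -1.6], [-0.1, -2.2], [-0.1, -2.7], [-0.2, -3.2], [-0.3, -3.8], [-0.4, -4.3], [-0.5, -4.8], [-0.7, -5.3], [-0.8, -5.8], [-1.0, -6.3], [-1.2, -6.8], [-1.4, -7.3], [-1.6, -7.8], [-1.9, -8.3], [-2.2, -8.8], [-2.5, -9.4], [-2.7, -9.9], [-3.0, -10.4], [-3.3, -11.0], [-3.6, -11.5], [-3.9, -12.0]]
```

Emit:
servo_tool(series=[[[0,1,0,0,0,0,0],[0,2,0,0,0,0,0],[0,2.3,0,0,0,0,0],[0,2.3,0,0,0,0,0],[0,2.3,0,0,0,0,0]]])

```text
time: 3.9
tcp_pos: [0.5737, 0.1856, 0.1121]
orientation: [-1.571, 0.0, -0.166]
force: [-0.1, -0.0, -0.3]
width: -0.0001
```

First 13 steps (through lever 1), then check.

Emit:
servo_tool(series=[[[0.2,0,-0.5,0,0,0,0],[0.5,0,-0.9,0,0,0,0],[0.9,0,-1.4,0,0,0,0],[1.2,0,-1.8,0,0,0,0],[1.4,0,-2.3,0,0,0,0],[1.7,0,-2.8,0,0,0,0],[2.0,0,-3.2,0,0,0,0],[2.2,0,-3.7,0,0,0,0],[2.4,0,-4.2,0,0,0,0],[2.6,0,-4.7,0,0,0,0],[2.8,0,-5.2,0,0,0,0],[2.8,0,-5.2,0,0,0,0]]])

```text
time: 5.1
tcp_pos: [0.5932, 0.1287, 0.1125]
orientation: [-1.571, -0.001, -0.167]
force: [0.8, 0.8, 0.2]
width: -0.0001
```

```bash
python3 look.py 3
```

```text
{'time': 5.1, 'qpos': array([ 1.0760e-01,  3.5030e-01, -2.3970e-01,  9.8040e-01, -8.0000e-04,
        1.8453e+00]), 'tcp_pos': array([0.5932, 0.1287, 0.1125]), 'orientation': array([-1.5715e+00, -6.0000e-04, -1.6690e-01]), 'force': array([0.7957, 0.7775, 0.2065]), 'width': -0.00010312740900417363}
```

View pics/s3.png

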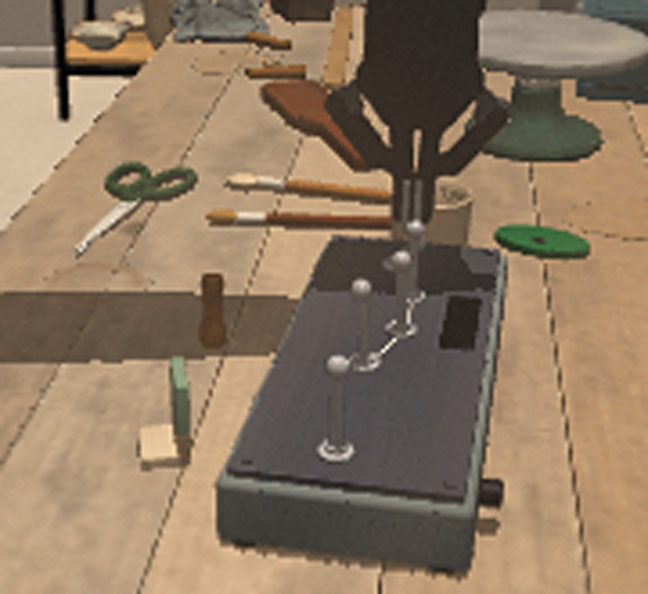

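Emit:
servo_tool(series=[[[0.2,0,-0.5,0,0,0,0],[0.4,0,-1.0,0,0,0,0],[0.5,0,-1.6,0,0,0,0],[0.6,0,-2.1,0,0,0,0],[0.7,0,-2.6,0,0,0,0],[0.8,0,-3.1,0,0,0,0],[0.9,0,-3.7,0,0,0,0],[0.9,0,-4.2,0,0,0,0],[0.9,0,-4.7,0,0,0,0],[0.9,0,-5.2,0,0,0,0],[0.9,0,-5.8,0,0,0,0],[0.9,0,-5.8,0,0,0,0]]])

```text
time: 6.4
tcp_pos: [0.592, 0.0699, 0.1125]
orientation: [-1.572, -0.0, -0.167]
force: [-0.2, 0.5, -0.1]
width: -0.0004
```

```bash
python3 look.py 4
```

```text
{'time': 6.4, 'qpos': array([ 9.6000e-03,  3.3340e-01, -2.6430e-01,  9.7310e-01, -9.0000e-04,
        1.7474e+00]), 'tcp_pos': array([0.592 , 0.0699, 0.1125]), 'orientation': array([-1.5717e+00, -2.0000e-04, -1.6700e-01]), 'force': array([-0.1977,  0.5322, -0.0571]), 'width': -0.0003990448625007622}
```

View pics/s4.png

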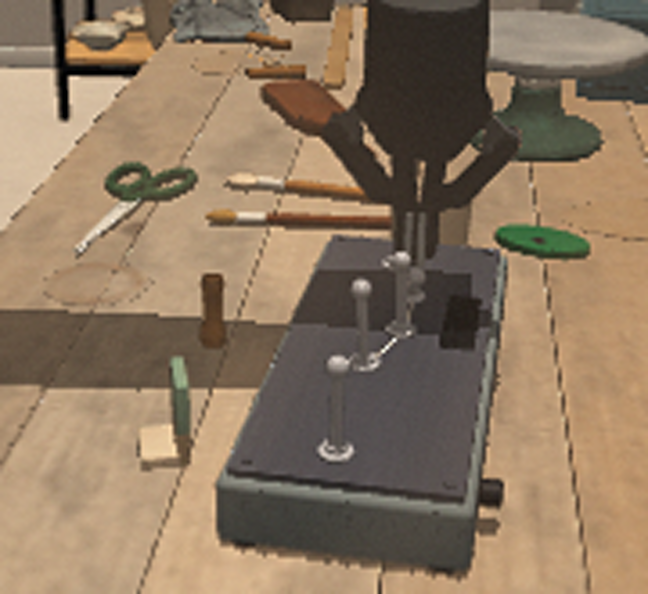

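Emit:
servo_tool(series=[[[0,0,-0.5,0,0,0,0],[-0.1,0,-1.1,0,0,0,0],[-0.1,0,-1.6,0,0,0,0],[-0.2,0,-2.1,0,0,0,0],[-0.3,0,-2.7,0,0,0,0],[-0.4,0,-3.2,0,0,0,0],[-0.5,0,-3.7,0,0,0,0],[-0.7,0,-4.2,0,0,0,0],[-0.8,0,-4.7,0,0,0,0],[-1.0,0,-5.2,0,0,0,0],[-1.0,0,-5.2,0,0,0,0]]])

```text
time: 7.6
tcp_pos: [0.5734, 0.0205, 0.1125]
orientation: [-1.572, -0.0, -0.167]
force: [-0.3, -0.7, -0.4]
width: 0.0002
```

```bash
python3 look.py 5
```

```text
{'time': 7.6, 'qpos': array([-7.660e-02,  2.977e-01, -3.147e-01,  9.584e-01, -9.000e-04,
        1.661e+00]), 'tcp_pos': array([0.5734, 0.0205, 0.1125]), 'orientation': array([-1.5717, -0.    , -0.1668]), 'force': array([-0.3194, -0.7151, -0.401 ]), 'width': 0.00022648700121813547}
```

View pics/s5.png

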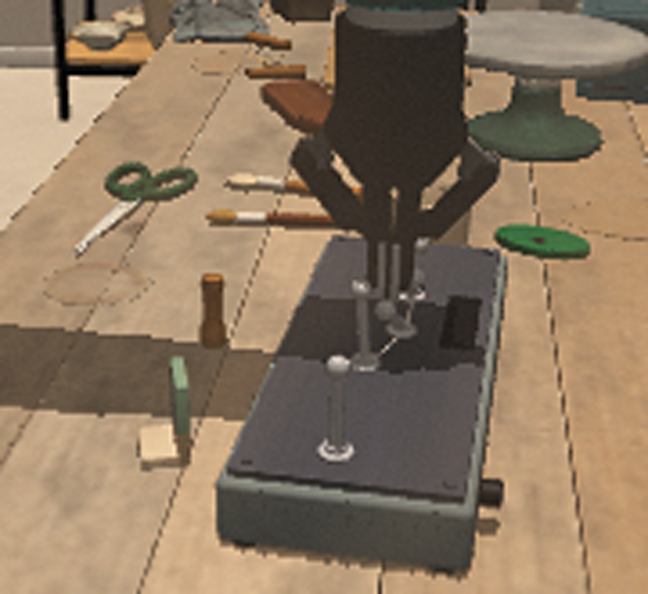

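Emit:
servo_tool(series=[[[-0.3,0,-0.5,0,0,0,0],[-0.6,0,-1.1,0,0,0,0],[-0.9,0,-1.6,0,0,0,0],[-1.2,0,-2.2,0,0,0,0],[-1.5,0,-2.7,0,0,0,0],[-1.7,0,-3.2,0,0,0,0],[-2.0,0,-3.8,0,0,0,0],[-2.3,0,-4.3,0,0,0,0],[-2.6,0,-4.9,0,0,0,0],[-2.9,0,-5.4,0,0,0,0],[-2.9,0,-5.4,0,0,0,0]]])

```text
time: 8.8
tcp_pos: [0.5354, -0.0279, 0.1123]
orientation: [-1.572, 0.001, -0.167]
force: [0.0, -0.2, 1.0]
width: -0.0002
```

```bash
python3 look.py 6
```

```text
{'time': 8.8, 'qpos': array([-1.7230e-01,  2.3770e-01, -3.9640e-01,  9.3720e-01, -7.0000e-04,
        1.5655e+00]), 'tcp_pos': array([ 0.5354, -0.0279,  0.1123]), 'orientation': array([-1.5715e+00,  5.0000e-04, -1.6690e-01]), 'force': array([ 0.0224, -0.1994,  0.9884]), 'width': -0.00022548371629858388}
```

View pics/s6.png

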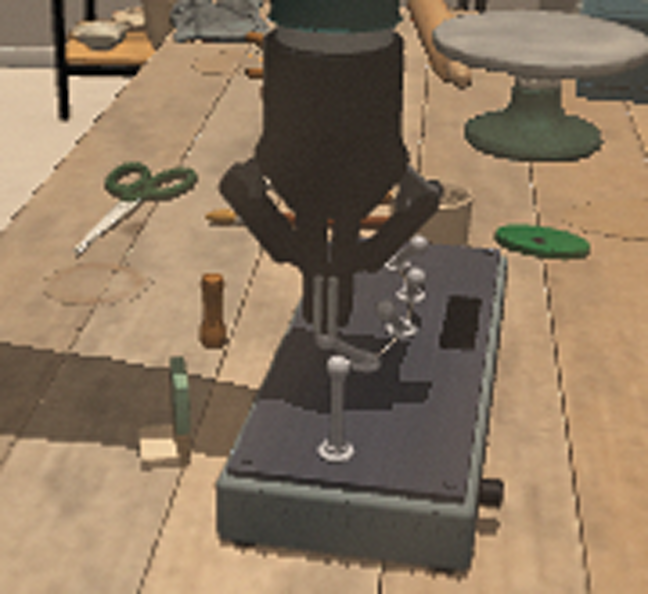

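Emit:
servo_tool(series=[[[0,-1.0,0,0,0,0,0],[0,-2.5,0,0,0,0,0],[0,-5,0,0,0,0,0],[0,-8,0,0,0,0,0],[0,-11,0,0,0,0,0],[0,-14,0,0,0,0,0],[-2,-14,-4,0,0,0,0],[-4,-14,-8,0,0,0,0],[-6,-14,-12,0,0,0,0],[-8,-14,-16,0,0,0,0],[-10,-14,-20,0,0,0,0],[-12,-14,-24,0,0,0,0],[-14,-14,-28,0,0,0,0],[-16,-14,-32,0,0,0,0],[-16,-14,-32,0,0,0,0],[-16,-14,-32,0,0,0,0],[-16,-14,-32,0,0,0,0]]])

```text
time: 10.6
tcp_pos: [0.3259, -0.3157, 0.2526]
orientation: [-1.57, -0.0, -0.165]
force: [-0.1, 0.6, -0.1]
width: -0.0001
```

```bash
python3 look.py 7
```

```text
{'time': 10.6, 'qpos': array([-9.1240e-01, -3.0000e-02, -3.7820e-01,  1.2227e+00,  5.0000e-04,
        8.2360e-01]), 'tcp_pos': array([ 0.3259, -0.3157,  0.2526]), 'orientation': array([-1.5704e+00, -3.0000e-04, -1.6510e-01]), 'force': array([-0.0955,  0.6457, -0.1096]), 'width': -0.0001094075701792323}
```

View pics/s7.png

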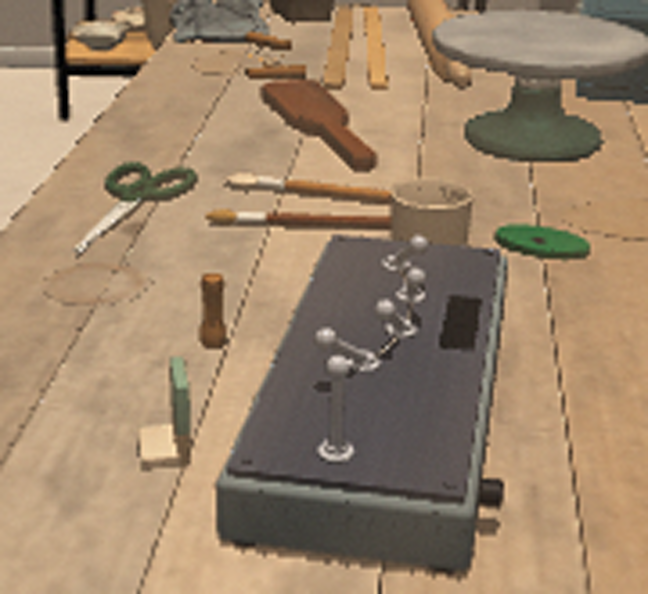

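View pics/t7.png

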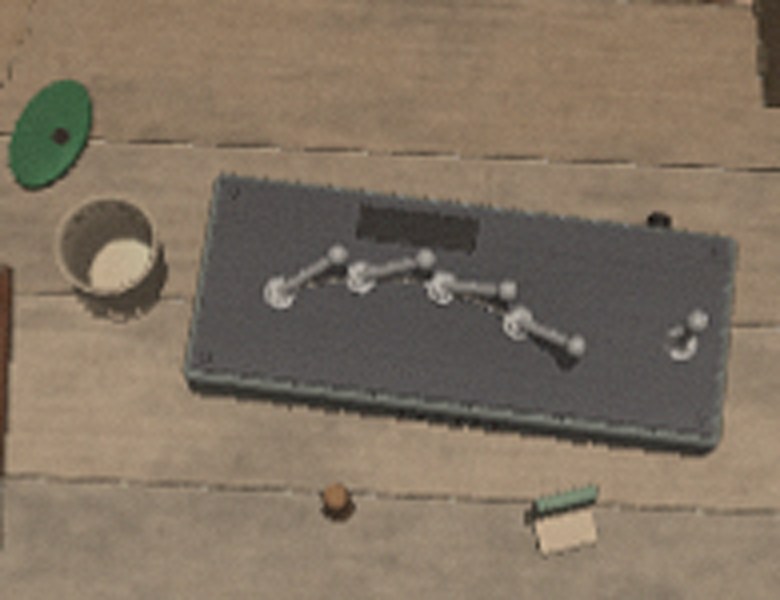

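```bash
python3 - <<'E'
from h import *
H=[[0.5847,0.1511],[0.5933,0.1],[0.5848,0.0487],[0.5599,0.0032],[.543,-.0984]]
for h,a,b in zip(H,[(338,254),(425,258),(508,290),(575,345),(698,319)],[(418,242),(415,276),(386,308),(325,336),(338,364)]):
    x=tri((np.array(a)+.5)/4-.5+[150,90],(np.array(b)+.5)/3.6-.5+[170,120]).x
    print(x.round(3),"lean",np.arctan2(np.hypot(*(x[:2]-h)),x[2]-.054).round(2))
from rig import job
print(job.finish_job())
E
```

```text
[0.598 0.113 0.086] lean 0.9
[0.593 0.06  0.084] lean 0.92
[0.572 0.011 0.085] lean 0.91
[ 0.535 -0.028  0.085] lean 0.9
[ 0.543 -0.099  0.106] lean 0.01
the job is handed in; nothing more can be done
None
```

I laid levers 1 to 4 over in order towards the lone lever, using the shut fingertips in one arc sweep at about 90 mm height. I then lifted clear and handed the job in after about 10.6 s; it reports no verdict.

- **Levers:** measured from the last pictures, levers 1 to 4 lean about 0.90, 0.92, 0.91 and 0.90 rad (the limit is 0.55). The lone lever leans about 0.01 rad.
- **Box, cup, stamp and tile:** they show at the same pixels in both cameras as before the sweep.
- **Forces:** the tool force, read only when I paused between moves, never passed about 1.3 N. Peaks during the sweep were not recorded.
- **Order:** lever 1 was hidden behind the gripper at the check after it. Its lean then was inferred from the fingertip position and confirmed only in the last pictures. Levers 2 and 3 were seen lying over before the sweep went on, each with the next lever still upright. Lever 4 was seen lying over at the end of the sweep.

No check failed or disagreed.

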